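# Load the grinding jar through the shuttered funnel

## Task

Pull the funnel's shutter fully open by its black handle, then tip the tray over the funnel so that all six ceramic balls run down into the jar below. Set the empty tray back down on the bench, flat on its underside, and leave the bottle, the tube rack and the pot where they are.

Things in the scene. Friction and masses are not known exactly. Their poses are not given: they have to be found in the camera images.
- stand: The loading stand, fixed to the bench: white base plate 150 x 340 x 12 mm carrying a clear jar, a steel funnel above it and, between the two, a flat steel shutter in rails. Origin on the bench, on the vertical axis shared by funnel and jar; z up; the shutter's rails run from there along the stand's own -y to an end bar 245 mm away. Rails 80 mm wide overall, their tops 124 mm above the bench.
- funnel_mouth (a point): Centre of the funnel's round mouth, 186 mm above the bench. The mouth is 148 mm across outside, 140 mm inside; the cone is 48 mm high and ends in a spout 48 mm inside diameter that stops 124 mm above the bench.
- jar_in (a point): Centre of the inner floor of the clear jar clamped under the funnel (18 mm above the bench). Jar 64 mm outside, 56 mm inside diameter, 94 mm deep inside; z up along its axis.
- shutter (a joint): Slide of the shutter, m: 0 = shut, the plate covers the spout; grows as its grip is pulled away from the funnel along the stand's -y; 0.060 = fully open, at the stop.
- shutter_grip (a point): Grip point on the shutter's black upright handle: a block 16 mm thick (along the stand's x), 26 mm long (along the rails), top 167 mm above the bench; this point is on its mid-line 15 mm below its top (152 mm above the bench). It lies 145 mm from the funnel's axis when shut, 205 mm when open. Pulling takes 2 to 4 N.
- tray: Bare aluminium pouring tray holding the balls, loose, 0.2 kg empty: 120 mm long (x), 56 mm wide (y, outside), 40 mm high, walls and floor 4 mm. Origin at the centre of its underside, z up. Closed at the +x end; the -x end is the open pouring nose, where the floor ramps up at 21 degrees over the last 36 mm to a lip 18 mm high; both side walls are straight and run the whole length.
- tray_nose (a point): Middle of the lip of the tray's pouring nose: 60 mm from the tray's origin along its -x, 18 mm above its underside.
- ball0: One of six identical white ceramic grinding balls, 20 mm diameter, 20 g, lying in the tray at the start. Origin at its centre.
- ball1: One of six identical white ceramic grinding balls, 20 mm diameter, 20 g, lying in the tray at the start. Origin at its centre.
- ball2: One of six identical white ceramic grinding balls, 20 mm diameter, 20 g, lying in the tray at the start. Origin at its centre.
- ball3: One of six identical white ceramic grinding balls, 20 mm diameter, 20 g, lying in the tray at the start. Origin at its centre.
- ball4: One of six identical white ceramic grinding balls, 20 mm diameter, 20 g, lying in the tray at the start. Origin at its centre.
- ball5: One of six identical white ceramic grinding balls, 20 mm diameter, 20 g, lying in the tray at the start. Origin at its centre.
- bottle: Bystander: amber bottle with black cap, 60 mm diameter, 130 mm high. Origin at the centre of its underside.
- rack: Bystander: green tube rack with blue-capped tubes, 90 x 200 mm (its x, y), 99 mm high. Origin at the centre of its underside.
- pot: Bystander: squat white pot with lid, 64 mm diameter, 70 mm high. Origin at the centre of its underside.
Not all that is in view belongs to the job. Several things look just like the tray: the one meant starts nearest to the robot's base.

How it is judged (in metres and radians):
On the way, in this order (a step that is already met when the one before it is completed fails the run):
1. the shutter is fully open (to within 8 mm of its stop) while all six balls are still in the tray (value of joint shutter above 0.052 m and distance between each of ball0, ball1, ball2, ball3, ball4, ball5 and tray below 0.075 m), for 0.1 s.
2. the tray is tipped (more than 0.3 rad) above the funnel (angle between tray's own z axis and vertical above 0.3 rad and horizontal distance between tray and funnel_mouth below 0.17 m and z of tray in the frame of funnel_mouth above 0 m).
3. all six balls are in the jar (horizontal distance between each of ball0, ball1, ball2, ball3, ball4, ball5 and jar_in below 0.03 m and z of ball0 in the frame of jar_in between 0 and 0.085 m and z of ball1 in the frame of jar_in between 0 and 0.085 m and z of ball2 in the frame of jar_in between 0 and 0.085 m and z of ball3 in the frame of jar_in between 0 and 0.085 m and z of ball4 in the frame of jar_in between 0 and 0.085 m and z of ball5 in the frame of jar_in between 0 and 0.085 m), for 0.2 s.
At the end, for the whole second after the job is handed in: All six balls are inside the jar (centres within 30 mm of its axis and less than 85 mm above its inner floor), the shutter is within 8 mm of fully open, and the tray stands still on the bench, flat on its underside (within 6 mm in height and 0.08 rad) (all of step 3 and value of joint shutter above 0.052 m and height (world z) of tray between -0.006 and 0.006 m and angle between tray's own z axis and vertical below 0.08 rad and linear speed of tray below 0.02 m/s); the robot touches nothing.
It fails at once if the amber bottle is moved more than 30 mm or tipped over (distance of bottle from where it was at the start of the episode above 0.03 m or angle between bottle's own z axis and vertical above 0.5 rad).
It fails at once if the tube rack is moved more than 30 mm or tipped over (distance of rack from where it was at the start of the episode above 0.03 m or angle between rack's own z axis and vertical above 0.5 rad).
It fails at once if the white pot is moved more than 30 mm or tipped over (distance of pot from where it was at the start of the episode above 0.03 m or angle between pot's own z axis and vertical above 0.5 rad).
It also fails if it takes over 67 s, if anything falls off the work surface, if the arm or the gripper's body presses on something with over 40 N, if the wrist force passes 120 N, or if a joint passes its speed limit or range.

## Robot

A 6-joint arm with a two-finger parallel gripper is mounted at the origin on the work surface. World frame = base frame: x ahead of the robot, y to its left, z up, the work surface at z = 0. Lengths are in m, angles in degrees, forces in N, time in s.
With the tool pointing down it reaches from about 0.225 to 0.875 m from the base axis. Payload 3.4 kg.
Tool frame: the origin (TCP) lies where the fingers leave the gripper's body, on its centre line; the fingertips stand 73 mm ahead of it and the grasp point (between the pads) lies 54 mm ahead of it (grip_point_offset is the distance from the TCP to the grasp point, in m); z points along the fingers, y is the line along which they close (so a half turn about z gives the same grasp; the last joint's range is limited). The gripper opens to 85 mm and grips with 20 to 120 N. Pads are 22 mm wide; open, the fingers measure 114 mm over their backs; the gripper's body (76 mm by 85 mm) begins 54 mm behind the grasp point. The pads swing forward as they close: fully open they stand 13 mm farther back than shut.
Start: joints at [-84.225, 15.808, 86.224, -0, 77.962, -6.933], TCP at [0.126, -0.561, 0.304] pointing down, gripper open.
Joint ranges: [-165.64, 165.64], [-43.16, 119.46], [12.63, 154.43], [-67.54, 247.53], [6.08, 155.33], [-154.97, 154.97]. Speed limits (degrees/s): [147.25, 147.25, 180, 180, 180, 180].

## Interface

Orientations are given as a 3x3 rotation matrix whose columns are the frame's x, y, z axes.
In Python, from plant import move_pose, line_to, move_joints, move_gripper, wait, solve_ik, read_camera, MotionError, close_job, recognise, tip_of, read_t, read_joint_positions, read_qd, read_joint_torque, read_ee_pos, read_ee_rot, read_contact_force, read_ft_torque, read_opening, read_gripper_force, grip_point_offset gives the robot as it stands. Calls block until the motion is done:
- move_pose(position, orientation): joint-space move of the TCP to a pose.
- line_to(position, ori=None, speed=0.15): straight line of the TCP; ori=None keeps the orientation; speed is the mean speed in m/s.
- move_joints(angles): joint-space move.
- move_gripper(opening, squeeze=None): finger opening in m; squeeze is the grip in N (None keeps the last); returns when the fingers have stopped.
- wait(seconds).
- solve_ik(position, orientation): joint angles nearest the present ones, or None.
- read_camera(name): name is "scene" or "top" or "wrist"; returns a dict with "image" (480x640x3 uint8, red, green, blue), "intrinsics" (3x3 intrinsics, pixels), "R" (3x3) and "t" (3): a world point X has camera coordinates R X + t; the wrist camera has in their place "tool_from_camera" (4x4, takes a point from camera to tool coordinates, whose origin is the TCP and whose axes are the flange's). Camera axes: x right, y down, z forward; pixel columns grow to the right and rows downward; lengths in m; the calibration is good to about 2 mm. A picture is of the moment at which its call begins: read the wrist's pose just before it. There is no depth.
A pose or a line that the arm cannot do raises MotionError and nothing moves.
- close_job(): hands the job in; it is judged then, once.
Trained networks look in a picture, given as the dict that the camera call returned (one of the last four; its "shot" number tells which), for a name from the list of things; names that differ only in an ending like _2 or _b are one class to them, and where a whole thing is asked for, a point or a joint stands for the part that bears it (a point fixed in the world has none). Each returns a list of dicts, best first, with "conf" (0 to 1); they miss things now and then, are a little off and sometimes report something else, mostly with a low value. They report only what shows in the picture. A call takes as long as a camera call. They do not tell look-alikes from the thing itself.
- recognise(picture, thing): "xyz" ([x, y, z] in m, in world coordinates, good to about 4 mm: the middle of the surface that is visible of it).
- tip_of(picture, thing): "xyz" ([x, y, z] in m, in world coordinates, good to about 4 mm: a listed point, or the origin of a listed thing).
Readings, each from a call of its own:
- read_t(): time.
- read_joint_positions(): joint angles.
- read_qd(): joint speeds.
- read_joint_torque(): joint torques, N m.
- read_ee_pos(): TCP position.
- read_ee_rot(): TCP orientation.
- read_contact_force(): force on the tool from outside, world axes, zero at the start.
- read_ft_torque(): the same for the moment, N m.
- read_opening(): finger opening in m.
- read_gripper_force(): force on a finger pad.
Only numpy, scipy, OpenCV 4.12 (cv2) and the standard library are available. Lean on these libraries where they do the work, as an engineer would, in place of code of your own. Each camera call takes 0.05 s, during which the arm holds its last target. There are 200 camera calls.

## Working session

There is one attempt and no reset: what is moved stays moved. The work goes in short steps, each a Python script; the robot and the scene stay as the last script left them, time stands still between calls to the robot, and variables do not carry over. Pictures are saved under pics/ and viewed, at most 10 in all, crops included, and the job is handed in when it is done.

```bash
ls; mkdir -p pics
cat > h.py <<'E'
from plant import *
import numpy as np, cv2
def save(p,n): cv2.imwrite(f'pics/{n}.png',p['image'][:,:,::-1])
E
python3 - <<'E'
from h import *
print(read_t(), grip_point_offset if not callable(grip_point_offset) else grip_point_offset())
for c in ['top','scene']:
    p=read_camera(c); save(p,c+'0')
    for n in ['stand','funnel_mouth','jar_in','shutter_grip','tray','tray_nose','ball0','bottle','rack','pot']:
        print(c,n,'TIP',[(np.round(d['xyz'],3).tolist(),round(d['conf'],2)) for d in tip_of(p,n)][:7], 'REC',[(np.round(d['xyz'],3).tolist(),round(d['conf'],2)) for d in recognise(p,n)][:7] if n in('tray','ball0','shutter_grip') else '')
print(read_t())
E
```

```text
pics
0.0 0.0539
top stand TIP [([0.508, -0.117, -0.0], 0.79)] REC 
top funnel_mouth TIP [([0.509, -0.117, 0.186], 0.9)] REC 
top jar_in TIP [([0.498, 0.264, 0.014], 0.46), ([0.512, -0.116, 0.183], 0.26)] REC 
top shutter_grip TIP [([0.462, -0.26, 0.154], 0.71)] REC [([0.48, -0.22, 0.12], 0.65)]
top tray TIP [([0.827, 0.213, -0.001], 0.96), ([0.642, 0.243, -0.005], 0.89), ([0.474, 0.255, 0.0], 0.86), ([0.725, 0.407, -0.001], 0.64)] REC [([0.46, 0.258, 0.013], 0.88), ([0.725, 0.411, 0.007], 0.75), ([0.83, 0.215, 0.008], 0.64), ([0.643, 0.242, 0.007], 0.62)]
top tray_nose TIP [([0.674, 0.372, 0.017], 0.85), ([0.767, 0.233, 0.018], 0.74), ([0.409, 0.266, 0.018], 0.65), ([0.588, 0.269, 0.015], 0.57)] REC 
top ball0 TIP [([0.517, 0.26, 0.014], 0.6), ([0.468, 0.244, 0.016], 0.5), ([0.497, 0.265, 0.016], 0.49), ([0.516, 0.236, 0.017], 0.48), ([0.468, 0.269, 0.013], 0.4), ([0.491, 0.243, 0.013], 0.38), ([0.509, -0.114, 0.001], 0.19)] REC [([0.493, 0.263, 0.019], 0.55), ([0.465, 0.268, 0.019], 0.4)]
top bottle TIP [([0.381, -0.472, -0.002], 0.69)] REC 
top rack TIP [([0.54, 0.515, 0.0], 0.94)]
[... 304 characters left out ...]
, 0.85)]
scene tray TIP [([0.725, 0.409, -0.002], 0.91), ([0.832, 0.216, -0.002], 0.9), ([0.641, 0.238, 0.002], 0.76), ([0.474, 0.252, 0.0], 0.61)] REC [([0.836, 0.214, 0.014], 0.86), ([0.645, 0.235, 0.016], 0.84), ([0.73, 0.406, 0.018], 0.75), ([0.481, 0.252, 0.02], 0.64), ([0.484, -0.21, 0.121], 0.62)]
scene tray_nose TIP [([0.414, 0.258, 0.015], 0.67), ([0.767, 0.234, 0.018], 0.64), ([0.678, 0.374, 0.02], 0.61), ([0.591, 0.27, 0.016], 0.59)] REC 
scene ball0 TIP [([0.47, 0.266, 0.019], 0.59), ([0.494, 0.264, 0.008], 0.56)] REC []
scene bottle TIP [([0.382, -0.473, 0.004], 0.8)] REC 
scene rack TIP [([0.537, 0.517, -0.004], 0.76)] REC 
scene pot TIP [([0.712, 0.104, 0.004], 0.62)] REC 
1.4
```

View pics/top0.png

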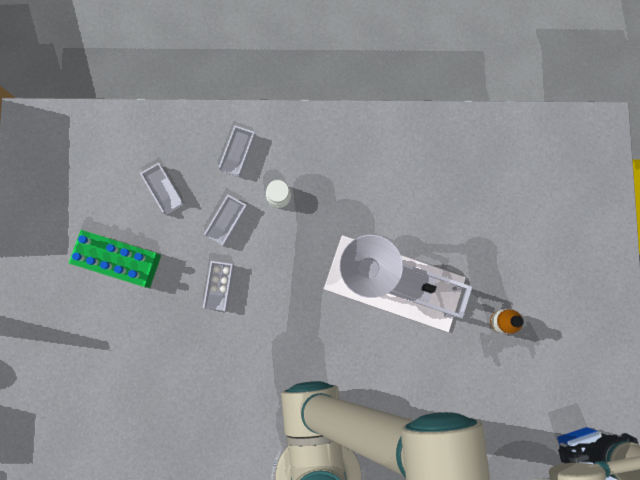

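View pics/scene0.png

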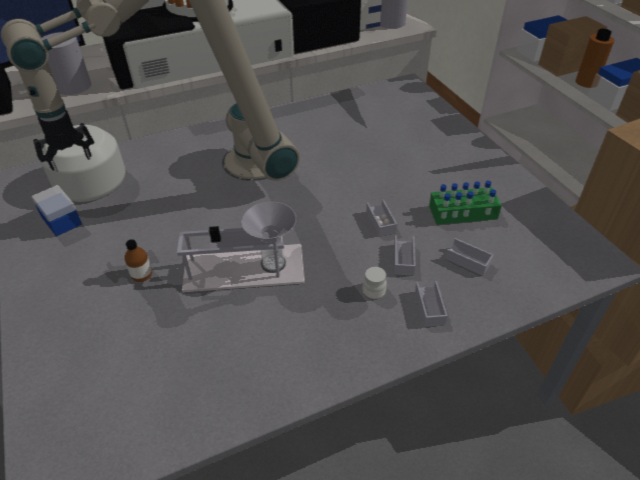

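The top view shows the loaded tray at pixel (218,285), nearest the base, with its nose towards the robot. The funnel is at (371,267), and the handle is at (429,288) on rails running right and down. The plate edges give a stand yaw of about -18°. The bottle at (510,321) is clear of the end bar.

I'll check IK for the whole plan, then move above the handle and look with the wrist camera.

```bash
cat >> h.py <<'E'
G=0.0539
A=np.array([0.5095,-0.1165,0])
def down(yaw):  # tool z down, tool x at yaw (deg)
    c,s=np.cos(np.radians(yaw)),np.sin(np.radians(yaw))
    return np.array([[c,s,0],[s,-c,0],[0,0,-1.]])
def tcp(gp,R): return np.asarray(gp)-G*R[:,2]
def pour(yaw,th,nose,g):  # tray at yaw, nose lip at `nose`, tilt th deg; g = grip point in tray frame
    from scipy.spatial.transform import Rotation as Ro
    T=Ro.from_euler('ZY',[yaw,-th],degrees=True).as_matrix()
    R=T@np.diag([1,-1,-1.]); org=np.asarray(nose)-T@[-.06,0,.018]
    return tcp(org+T@g,R),R
def wr(thing,n=None):
    P,R=np.array(read_ee_pos()),np.array(read_ee_rot()); p=read_camera('wrist')
    if n: save(p,n)
    for t in thing: print(t,[(np.round(d['xyz'],4).tolist(),round(d['conf'],2)) for d in tip_of(p,t)])
    p['P'],p['Rt']=P,R; return p
def proj(p,X):
    c=np.linalg.inv(p['tool_from_camera']); X=p['Rt'].T@(np.asarray(X)-p['P']); X=c[:3,:3]@X+c[:3,3]
    u=p['intrinsics']@X; return np.round(u[:2]/u[2],0)
E
python3 - <<'E'
from h import *
print(np.round(read_ee_rot(),2).tolist())
for y in (-17.7-90,-17.7+90):
    print(y,solve_ik(tcp([.4655,-.2546,.152],down(y)),down(y)),solve_ik(tcp([.4655-.0182,-.2546-.057,.152],down(y)),down(y)))
print('tray',solve_ik(tcp([.48,.253,.03],down(-7)),down(-7)))
for yaw in (-30,-13,5):
  for th in (0,25,45,60,75):
    P,R=pour(yaw,th,A+[.015,-.003,.21],[.01,0,.022]); q=solve_ik(P,R); print(yaw,th,None if q is None else np.round(q,0).tolist())
y=-17.7-90
R=down(y); move_pose(tcp([.4655,-.2546,.255],R),R)
p=wr(['shutter_grip','funnel_mouth'],'w1'); print(proj(p,[.4655,-.2546,.167]),read_t())
E
```

```text
[[0.98, 0.22, -0.0], [0.22, -0.98, -0.0], [-0.0, 0.0, -1.0]]
-107.7 None None
72.3 [-3.61918478e+01  1.63296742e+01  1.00391653e+02 -2.54444375e-14
  6.32786725e+01 -1.84918478e+01] [-4.21760608e+01  1.74839726e+01  9.86338345e+01 -2.54444375e-14
  6.38821930e+01 -2.44760608e+01]
tray [ 2.04444814e+01  2.53595518e+01  1.07353017e+02 -2.54444375e-14
  4.72874317e+01  1.17444481e+02]
-30 0 [-21.0, 20.0, 86.0, -0.0, 75.0, 99.0]
-30 25 [-18.0, 7.0, 103.0, -7.0, 45.0, 105.0]
-30 45 [-15.0, 1.0, 119.0, -34.0, 20.0, 133.0]
-30 60 [-11.0, 0.0, 130.0, 241.0, 19.0, -140.0]
-30 75 [-7.0, 7.0, 142.0, 211.0, 48.0, -106.0]
-13 0 [-19.0, 20.0, 85.0, -0.0, 75.0, 84.0]
-13 25 [-22.0, 7.0, 104.0, 5.0, 45.0, 79.0]
-13 45 [-25.0, -0.0, 120.0, 27.0, 18.0, 56.0]
-13 60 [-28.0, -2.0, 132.0, 128.0, 16.0, -46.0]
-13 75 [-31.0, 5.0, 146.0, 156.0, 47.0, -78.0]
5 0 [-17.0, 20.0, 86.0, -0.0, 75.0, 68.0]
5 25 [-25.0, 7.0, 103.0, 16.0, 49.0, 52.0]
5 45 [-34.0, 1.0, 118.0, 52.0, 34.0, 13.0]
5 60 [-43.0, 1.0, 130.0, 90.0, 40.0, -29.0]
5 75 [-51.0, 7.0, 142.0, 112.0, 60.0, -61.0]Traceback (most recent call last):
  File "<stdin>", line 10, in <module>
plant.MotionError: the arm cannot take that pose within its joint ranges
```

Run:
```python
from h import *
y=-17.7+90
R=down(y); move_pose(tcp([.4655,-.2546,.255],R),R)
p=wr(['shutter_grip','funnel_mouth'],'w1'); print(proj(p,[.4655,-.2546,.167]),proj(p,[.4655,-.2546,.124]),read_t())
```

```text
shutter_grip [([0.4643, -0.2562, 0.1499], 0.69)]
funnel_mouth [([0.5101, -0.1139, -0.0023], 0.71)]
[321. 254.] [322. 232.] 3.225
```

View pics/w1.png

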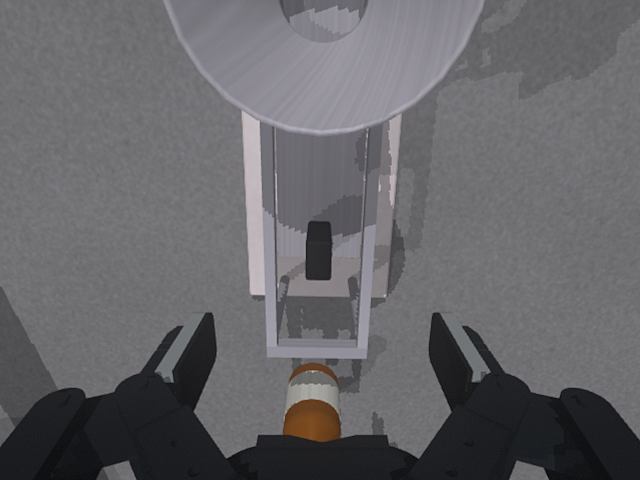

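The handle's top face is centred near (319,260) against a predicted 254, so it sits about 4 mm farther out than I assumed. The rails run straight up the image, so the yaw is good. Next I grip and pull.

Run:
```python
from h import *
R=down(72.3); d=-R[:,0]; h=np.array([.4640,-.2575,.152])
line_to(tcp(h,R),speed=.12); move_gripper(0.0,40); print('open',read_opening(),read_contact_force(),read_t())
line_to(tcp(h+.055*d,R),speed=.06)
for s in np.arange(.057,.072,.002):
    line_to(tcp(h+s*d,R),speed=.03); f=np.array(read_contact_force()); print(round(s,3),np.round(f,1).tolist(),round(float(f@d),1))
    if f@d<-12: break
p=wr(['shutter_grip']); print(read_opening(),read_t())
move_gripper(.06); P=np.array(read_ee_pos()); line_to(P+[0,0,.09],speed=.2)
p=wr(['shutter_grip']); p=read_camera('top'); save(p,'top1')
print([d['xyz'] for d in tip_of(p,'shutter_grip')],read_t())
```

```text
open 0.015628746139581037 [-5.63458415  0.74033639  5.19233055] 4.8667
0.057 [-7.0, 3.5, 7.3] -1.2
0.059 [-4.3, 8.1, 9.0] -6.4
0.061 [-3.2, 13.2, 8.4] -11.6
0.063 [-0.8, 17.9, 10.9] -16.8
shutter_grip [([0.4443, -0.3098, 0.1505], 0.91)]
0.015921633846950105 7.0333
shutter_grip [([0.4462, -0.3121, 0.1498], 0.61)]
[[0.4438, -0.3142, 0.1523]] 8.325
```

Shutter is at its stop, with the handle measured 205 mm from the axis. Next is the tray.

Run:
```python
from h import *
R=down(-7); P=np.array(read_ee_pos()); 
move_pose(tcp([.478,.253,.24],R),R); move_gripper(.085)
line_to(tcp([.478,.253,.14],R),speed=.2)
p=wr(['tray','tray_nose','ball0'],'w2'); print([proj(p,x).tolist() for x in ([.474,.2535,.04],[.4115,.262,.018])],read_t())
for yaw in (5,12,20,30):
  for th in (0,20,30,40,50,60,70):
    P,Rr=pour(yaw,th,A+[.015,.003,.21],[.01,0,.022]); q=solve_ik(P,Rr); print(yaw,th,None if q is None else np.round(q,0).tolist())
```

```text
tray [([0.4695, 0.2535, -0.0053], 0.77)]
tray_nose [([0.5918, 0.2643, 0.0169], 0.97), ([0.4168, 0.2626, 0.0184], 0.93)]
ball0 [([0.466, 0.2414, 0.0152], 0.96), ([0.4895, 0.2595, 0.008], 0.78), ([0.4944, 0.2386, 0.0135], 0.77), ([0.5107, 0.2374, 0.0129], 0.71), ([0.4703, 0.2741, 0.0122], 0.64), ([0.5172, 0.263, 0.0114], 0.64)]
[[324.0, 256.0], [322.0, 323.0]] 11.6833
5 0 [-17.0, 19.0, 86.0, -0.0, 75.0, 68.0]
5 20 [-22.0, 9.0, 100.0, 11.0, 53.0, 57.0]
5 30 [-26.0, 5.0, 107.0, 22.0, 43.0, 46.0]
5 40 [-31.0, 2.0, 115.0, 40.0, 36.0, 27.0]
5 50 [-36.0, 0.0, 123.0, 65.0, 33.0, -0.0]
5 60 [-42.0, 0.0, 130.0, 91.0, 39.0, -29.0]
5 70 [-48.0, 4.0, 138.0, 108.0, 52.0, -52.0]
12 0 [-16.0, 19.0, 86.0, -0.0, 74.0, 62.0]
12 20 [-23.0, 10.0, 100.0, 14.0, 55.0, 49.0]
12 30 [-28.0, 6.0, 107.0, 26.0, 47.0, 36.0]
12 40 [-33.0, 3.0, 114.0, 43.0, 41.0, 17.0]
12 50 [-39.0, 1.0, 121.0, 65.0, 41.0, -6.0]
12 60 [-46.0, 2.0, 128.0, 84.0, 47.0, -29.0]
12 70 [-52.0, 6.0, 136.0, 97.0, 58.0, -49.0]
20 0 [-15.0, 19.0, 87.0, -0.0, 74.0, 55.0]
20 20 [-24.0, 10.0, 99.0, 16.0, 57.0, 39.0]
20 30 [-29.0, 7.0, 106.0, 29.0, 51.0, 26.0]
20 40 [-35.0, 4.0, 112.0, 45.0, 48.0, 8.0]
20 50 [-42.0, 3.0, 119.0, 63.0, 50.0, -12.0]
20 60 [-49.0, 5.0, 126.0, 78.0, 56.0, -31.0]
20 70 [-55.0, 9.0, 132.0, 88.0, 65.0, -48.0]
30 0 [-14.0, 18.0, 88.0, -0.0, 74.0, 46.0]
30 20 [-24.0, 10.0, 98.0, 19.0, 60.0, 28.0]
30 30 [-31.0, 8.0, 104.0, 31.0, 57.0, 14.0]
30 40 [-37.0, 6.0, 110.0, 46.0, 56.0, -1.0]
30 50 [-44.0, 6.0, 116.0, 59.0, 59.0, -17.0]
30 60 [-51.0, 8.0, 121.0, 71.0, 65.0, -33.0]
30 70 [-56.0, 12.0, 127.0, 79.0, 73.0, -47.0]
```

View pics/w2.png

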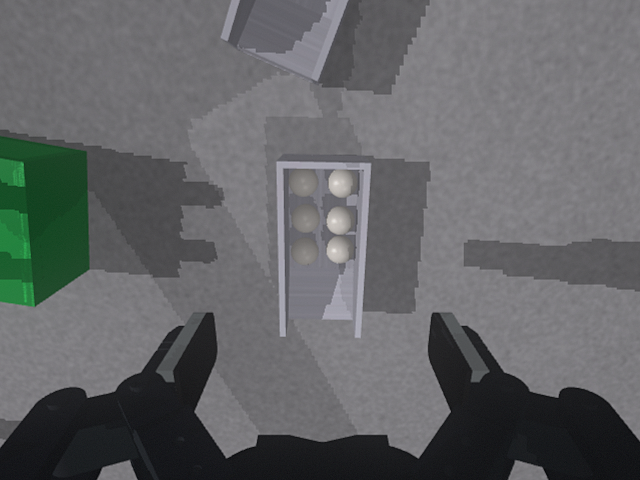

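The six balls sit at the closed end of the tray (rim corners at (278,161), (372,161), (282,336) and (358,336)), with the nose towards the robot. The rack on the left leaves room for the fingers. I'll back-project the rim to get the tray pose, then grasp and lift.

Run:
```python
from h import *
from scipy.optimize import least_squares
P,Rt=np.array(read_ee_pos()),np.array(read_ee_rot()); p=read_camera('wrist')
C=p['tool_from_camera']; K=p['intrinsics']
def bp(u,v,z):
    r=Rt@(C[:3,:3]@np.linalg.solve(K,[u,v,1])); o=P+Rt@C[:3,3]; return o+r*(z-o[2])/r[2]
c=[bp(u,v,.04)[:2] for u,v in ((278,158),(372,158),(282,336),(358,336))]
f=(c[0]+c[1])/2; n=(c[2]+c[3])/2; v=f-n; yaw=np.degrees(np.arctan2(v[1],v[0]))
o=(f+n)/2; print('len',np.linalg.norm(v),'wid',np.linalg.norm(c[0]-c[1]),np.linalg.norm(c[2]-c[3]),'yaw',yaw,'org',o)
if abs(np.linalg.norm(v)-.12)>.008 or abs(yaw+7)>6: raise SystemExit
R=down(yaw); g=np.r_[o+.01*v/.12,.022]
line_to(tcp(g+[0,0,.06],R),R,speed=.2); line_to(tcp(g,R),speed=.1); print(read_contact_force())
move_gripper(0.04,60); print(read_opening(),read_gripper_force(),read_contact_force())
line_to(tcp(g+[0,0,.03],R),speed=.1); print(read_opening(),read_contact_force())
np.save('yaw.npy',[yaw,*o])
line_to(tcp(g+[0,0,.22],R),speed=.15)
p=wr(['tray_nose','ball0'],'w3'); print(np.round(g+[0,0,.22],3),read_t())
```

```text
len 0.12216689298930945 wid 0.05559818432542293 0.052930103523456666 yaw -8.5698983052407 org [0.47531717 0.25444921]
[1.00007418 0.02310168 0.71739929]
0.05525243222098199 64.92319822311401 [-1.31688362 -1.05752219  5.49826489]
0.05581528923899957 [-0.78517825  0.10648165 -4.2183037 ]
tray_nose [([0.592, 0.2662, 0.0167], 0.78)]
ball0 [([0.5117, 0.2363, 0.2309], 0.95), ([0.4885, 0.2619, 0.2272], 0.83), ([0.5141, 0.2644, 0.2301], 0.75), ([0.4673, 0.243, 0.2307], 0.68), ([0.4909, 0.2352, 0.2348], 0.66), ([0.468, 0.2722, 0.2288], 0.56)]
[0.485 0.253 0.242] 15.325
```

View pics/w3.png

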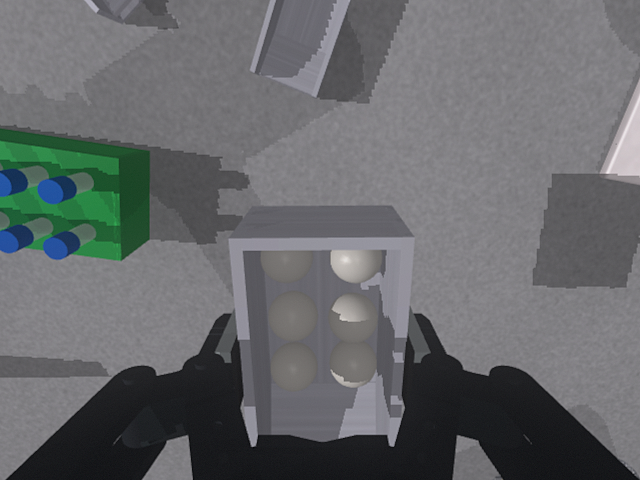

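The tray is held square and lifted, with all six balls still at its closed end (rows 265–370). I'll carry it to the funnel and pour in small tilt steps.

Run:
```python
from h import *
g=[.01,0,.022]; Y=20; u=np.array([np.cos(np.radians(Y)),np.sin(np.radians(Y)),0])
n=lambda z: A+.02*u+[0,0,z]
P,R=pour(Y,0,n(.228),g); line_to(P,R,speed=.15); print(read_t(),read_contact_force())
for th in (10,18): P,R=pour(Y,th,n(.215),g); line_to(P,R,speed=.1)
for th in range(22,63,4):
    P,R=pour(Y,th,n(.203),g); line_to(P,R,speed=.04)
    if th in (30,42,62): print(th,read_t(),np.round(read_contact_force(),1).tolist(),read_opening())
wait(1); print(np.round(read_contact_force(),1),read_t())
for c in('scene','top','wrist'):
    p=read_camera(c); save(p,c+'_p')
    print(c,[(np.round(d['xyz'],3).tolist(),round(d['conf'],2)) for d in tip_of(p,'ball0')])
a=cv2.imread('pics/scene_p.png')[170:310,150:350]; b=cv2.imread('pics/wrist_p.png')
cv2.imwrite('pics/pp.png',np.hstack([cv2.resize(a,(400,280)),cv2.resize(b,(373,280))]))
```

```text
17.85 [ 1.07394369 -0.64794416 -3.89195247]
30 19.4917 [0.2, -0.0, -2.1] 0.054970553913336814
42 20.4167 [0.6, 0.0, -2.3] 0.05530758584311291
62 21.9583 [0.9, -0.9, -3.2] 0.05511989026714931
[-0.6 -0.9 -3.1] 22.9583
scene []
top []
wrist []
```

View pics/pp.png

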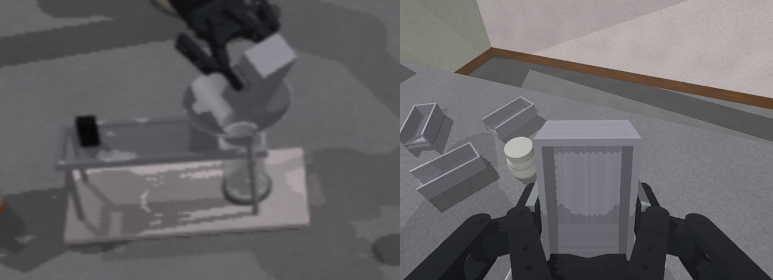

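The tray is empty, but at this size I can't make out balls in the jar. I'll level the tray, back it away and look properly.

Run:
```python
from h import *
g=[.01,0,.022]; Y=20; n=lambda z: A+[.0188,.0068,z]
P,R=pour(Y,40,n(.225),g); line_to(P,R,speed=.1)
P,R=pour(Y,0,n(.26),g); line_to(P,R,speed=.15)
P,R=pour(0,0,A+[-.03,.30,.25],g); line_to(P,R,speed=.25)
print(read_contact_force(),read_t())
for c in('scene','top'):
    p=read_camera(c); save(p,c+'_q')
    for t in ('ball0','shutter_grip','jar_in'): print(c,t,[(np.round(d['xyz'],3).tolist(),round(d['conf'],2)) for d in tip_of(p,t)])
a=cv2.imread('pics/scene_q.png')[190:300,220:330]; b=cv2.imread('pics/top_q.png')[220:320,330:430]
cv2.imwrite('pics/qq.png',np.hstack([cv2.resize(a,(400,400),interpolation=2),cv2.resize(b,(400,400),interpolation=2)]))
```

```text
[ 0.22817891  0.08667563 -2.31395674] 26.5
scene ball0 [([0.509, -0.114, -0.002], 0.31)]
scene shutter_grip [([0.438, -0.313, 0.153], 0.88)]
scene jar_in [([0.51, -0.118, 0.021], 0.66)]
top ball0 [([0.519, -0.106, 0.027], 0.6), ([0.527, -0.126, 0.029], 0.6), ([0.507, -0.137, 0.032], 0.43), ([0.517, -0.135, 0.044], 0.43)]
top shutter_grip [([0.442, -0.312, 0.152], 0.72), ([0.515, -0.136, 0.043], 0.3)]
top jar_in [([0.514, -0.115, 0.017], 0.46)]
```

View pics/qq.png

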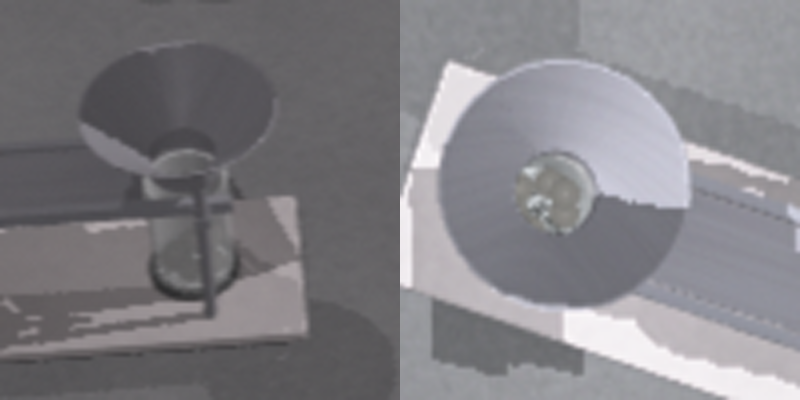

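The top view through the spout shows several balls at z of 0.03–0.04, on the jar floor. Next I'll set the tray back on its original spot, then look straight down the funnel with the wrist camera.

Run:
```python
from h import *
yaw,ox,oy=np.load('yaw.npy'); R=down(yaw); u=R[:,0]; g=np.array([ox,oy,.022])+.01*u
line_to(tcp(g+[0,0,.1],R),R,speed=.2); line_to(tcp(g+[0,0,.012],R),speed=.12)
f0=read_contact_force()[2]
for z in np.arange(.008,-.004,-.001):
    line_to(tcp(g+[0,0,z],R),speed=.03); f=read_contact_force()[2]
    if f-f0>3: break
print('touch',z,f0,f); move_gripper(.085); wait(.3)
line_to(tcp(g+[0,0,.12],R),speed=.12)
wr(['tray','tray_nose'],'w4'); R=down(0)
P=np.array(read_ee_pos()); line_to(P+[0,0,.12],speed=.25)
move_pose(A+[-.07,0,.40],R)
p=wr(['ball0'],'w5'); print(read_t(),proj(p,A+[0,0,.03]))
a=[cv2.imread(f'pics/w{i}.png') for i in(4,5)]; cv2.imwrite('pics/r.png',np.hstack([cv2.resize(i,(400,300)) for i in a]))
```

```text
touch 0.0 -1.7950734816186045 5.453478093255123
tray [([0.474, 0.2539, -0.0068], 0.83)]
tray_nose [([0.4135, 0.2638, 0.0137], 0.72), ([0.5935, 0.2648, 0.0159], 0.67), ([0.4727, 0.2565, -0.0053], 0.24)]
ball0 [([0.5093, -0.1048, 0.0403], 0.69), ([0.5206, -0.1015, 0.0243], 0.67), ([0.5246, -0.1264, 0.0235], 0.62), ([0.4962, -0.1158, 0.0261], 0.53), ([0.5157, -0.1344, 0.0439], 0.53), ([0.503, -0.1357, 0.0274], 0.42)]
35.1833 [323. 122.]
```

View pics/r.png

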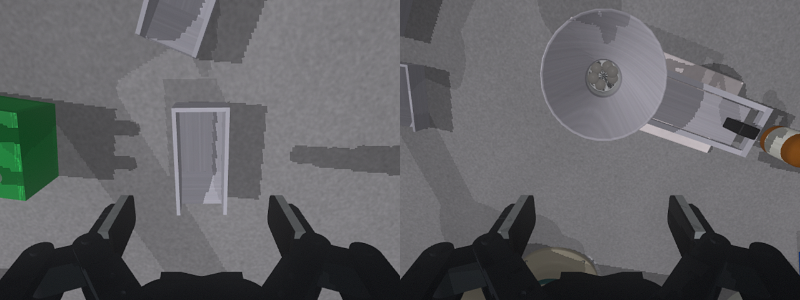

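The empty tray stands flat at its original spot (left panel, (200,160)). Looking down the funnel, six balls are found in the jar, all with z of 0.024–0.044 and within 30 mm of its axis. The shutter is open and the gripper is touching nothing.

```bash
python3 -c "
from plant import *
wait(.3); print(close_job())"
```

```text
the job is handed in; nothing more can be done
None
```

The job is handed in, at about 36 s of the 67 s allowed: the last wrist-camera view showed all six balls in the jar, the shutter at its stop and the empty tray back on the bench; the bottle, rack and pot were not touched, and no verdict came back from the hand-in.

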